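Clear the tray, tip the barrow of briquettes into it, and set the barrow down

ROBOT

A 6-joint arm with a two-finger parallel gripper is mounted at the origin on the work surface. World frame = base frame: x ahead of the robot, y to its left, z up, the work surface at z = 0. Lengths are in m, angles in rad, forces in N, time in s.
With the tool pointing down it reaches from about 0.25 to 0.725 m from the base axis. Payload 9.7 kg.
Tool frame: the origin (TCP) lies between the finger pads; the fingertips stand 14 mm ahead of it and the grasp point (between the pads) lies 5 mm behind it; y points along the fingers, z is the direction in which the jaws open and shut, and the axes are right-handed (so a half turn about y gives the same grasp; the last joint's range is limited). The gripper opens to 85 mm and grips with 20 to 120 N. Pads are 22 mm wide; open, the fingers measure 114 mm over their backs; the gripper's body (76 mm by 85 mm) begins 54 mm behind the grasp point. The pads swing forward as they close: fully open they stand 13 mm farther back than shut.
Start: joints at [1.204, 0.087, 0.176, 1.66, 0, 1.571], TCP at [0.197, 0.513, 0.245] pointing down, gripper open.
Joint ranges: [-3.13, 3.13], [-0.85, 1.81], [-1.15, 1.24], [-2.2, 2.28], [-1.44, 1.52], [-3.14, 3.14]. Speed limits (rad/s): [2.22, 2.22, 2.57, 3.14, 3.14, 3.14].

INTERFACE

Orientations are given as a rotation vector (axis times angle).
In Python, from workcell import bot, jaws, solver, get_state, eyes, ticket gives the robot as it stands. Calls block until the motion is done:
- bot.move_to(position, orientation): joint-space move of the TCP to a pose.
- bot.movel(position, ori=None, speed=0.15, contact_N=None): straight line of the TCP; ori=None keeps the orientation; speed is the mean speed in m/s. With contact_N (N) it stops when the force on the tool has changed by that much, and returns True; else False.
- bot.goto_joints(angles): joint-space move.
- jaws.move_gripper(opening, newtons=None): finger opening in m; newtons is the grip in N (None keeps the last); returns when the fingers have stopped.
- bot.wait(seconds).
- solver.inverse_kinematics(position, orientation): joint angles nearest the present ones, or None.
- get_state(): the state.
- eyes.snapshot(name): name is "scene" or "top" or "wrist"; returns the picture (420x560x3 uint8, red, green, blue); there is no depth.
- eyes.camera_params(name): a dict with "vfov" (degrees; the focal length in pixels is half the picture's height over the tangent of half this angle, whatever the lens; pixels are square), "cx", "cy" (the principal point, pixels), "origin" and "attitude" of the camera in the world. Camera axes: x right, y up, looking along -z (the intrinsics and any distortion apply to the point x, -y, -z); pixel columns grow to the right and rows downward; lengths in m; the calibration is good to about 2 mm. The wrist camera is an equidistant fisheye: a pixel r from the principal point sees the ray r / f radians off the axis. A picture is of the moment at which its call begins: read the wrist's pose just before it. camera_params takes no time and is no camera call; for the wrist camera it gives the pose at the moment of the call.
A pose or a line that the arm cannot do raises bot.PlanningError and nothing moves.
- ticket.job_done(): hands the job in, once; it reports no verdict.
The state is a dict: "time_s": time; "joint_pos": joint angles; "joint_velocities": joint speeds; "joint_efforts": joint torques, N m; "tcp_pos": TCP position; "orientation": TCP orientation; "ft_force": force on the tool from outside, world axes, zero at the start; "wrist_torque": the same for the moment, N m; "gripper_width": finger opening in m.
Only numpy, scipy, OpenCV 4.12 (cv2) and the standard library are available. Lean on these libraries where they do the work, as an engineer would, in place of code of your own. Each camera call takes 0.05 s, during which the arm holds its last target.

TASK

Clear the black tray by lifting out the tall slim flowerpot and lowering it gently into the footed flowerpot, letting it go once it sits snugly and before it is pressed tight. Then lift the little barrow's handle until both briquettes roll out over its wheel into the tray, without touching the briquettes, and lower the handle gently, not letting it drop, until the barrow stands on its legs again. Let go, and leave the mug, boot pick, heel cup, coaster, shoe horn and shoe brush where they are.

Things in the scene. Friction and masses are not known exactly. Their poses are not given: they have to be found in the camera images.
- board: dark parking board, 250 x 150 x 10 mm, fixed to the table under the barrow. Origin on the table directly below the wheel's axle; x points the way the barrow faces (from handle to wheel and on to the tray), z up. The axle lies along its y axis, 52 mm above the table, held in two steel brackets: the barrow only tips about it.
- barrow (a joint): tipping angle of the barrow about its axle, rad: 0 on its legs, grows as the handle is lifted, stop at 1.15. The load starts to roll out at about 0.75 and is out by 1.05. Barrow 0.7 kg, load about 0.24 kg; lifting takes about 5 N at the handle. No spring or brake: released while tipped it drops back.
- handle (a point): middle of the barrow's handle, a round wooden crossbar 16 mm thick, parallel to the axle, 106 mm clear between the shafts. With the barrow standing it is 250 mm behind and 45 mm above the axle (97 mm above the table), 77 mm clear behind the grey tub, whose rear wall tops out at 122 mm. It swings about the axle on a 254 mm radius. z points up at angle 0 and tips with the barrow.
- tub (a point): point in the barrow's tub, 21 mm above its flat floor, near the briquettes; moves with the barrow. The tub is 100 mm wide; its sloping front lip is 137 mm above the table and 30 mm ahead of the axle.
- tray: square black plastic tray, 170 x 170 mm, walls 40 mm high and 5 mm thick, floor 5 mm thick, open on top, fixed just ahead of the barrow's wheel. Origin under its centre, axes along its sides.
- slim_pot_center (a point): tall slim terracotta flowerpot standing in the tray: 110 mm tall; its top 40 mm is a straight round collar 62 mm across, good to grip from above; below that it tapers from 53 mm to 38 mm at its foot; open on top, 0.18 kg. Point on its axis half-way up (55 mm above its underside), z up its axis.
- foot_pot_center (a point): squat terracotta flowerpot with a broad foot (90 mm across, 8 mm high), on the table left or right (the mug is on the other side); 78 mm tall, 63 mm across at the rim. Its 49 mm mouth tapers like the slim pot's body, which put in upright stops on the walls with its underside 26 mm above the table, its centre about 41 mm above this point, Point on its axis half-way up.
- log1_center (a point): first briquette, a pressed-sawdust log 42 mm across and 80 mm long, lying crosswise in the barrow's tub, the rear one; the point is its middle.
- log2_center (a point): second briquette, the same, in front of the first; the point is its middle.
- mug: white ceramic mug, 80 mm across, 85 mm tall, straight-sided, no saucer foot; origin under its centre
- boot_pick: steel boot pick with a dark wooden grip, 180 mm long, 12 mm high, lying flat; origin under its centre
- heel_cup: blue silicone heel cup, 70 x 56 x 24 mm, lying beside the barrow; origin under its centre
- coaster: round ceramic coaster, 100 mm across, 8 mm thick; origin under its centre
- shoe_horn: red plastic shoe horn, 160 mm long, 6 mm thick, lying flat beside the barrow; origin under its middle
- shoe_brush: shoe brush, wooden back up, 150 x 48 x 38 mm; origin under its centre

How it is judged:
On the way, in this order (a step that is already met when the one before it is completed fails the run):
1. the slim pot sits upright in the footed pot, out of the fingers (z of slim_pot_center in the frame of foot_pot_center between 0.034 and 0.056 m and horizontal distance between slim_pot_center and foot_pot_center below 0.006 m and angle between slim_pot_center's own z axis and vertical below 0.12 rad and angle between foot_pot_center's own z axis and vertical below 0.08 rad and contact force between the fingers and slim_pot below 0.1 N), for 0.2 s.
2. the handle is being lifted with both briquettes still in the tub (value of joint barrow above 0.3 rad and distance between each of log1_center, log2_center and tub below 0.075 m).
3. both briquettes have gone over the wheel into the tray while the barrow is tipped (x of log1_center in the frame of tray between -0.08 and 0.08 m and y of log1_center in the frame of tray between -0.08 and 0.08 m and z of each of log1_center, log2_center in the frame of tray below 0.06 m and x of log2_center in the frame of tray between -0.08 and 0.08 m and y of log2_center in the frame of tray between -0.08 and 0.08 m and value of joint barrow above 0.2 rad), for 0.1 s.
4. the barrow stands on its legs again (value of joint barrow below 0.03 rad), for 0.2 s.
At the end, for the whole second after the job is handed in: slim pot in the footed pot (6 mm sideways; centre 34-56 mm above the other; tilts under 0.12 and 0.08 rad), footed pot on the table, briquettes inside the tray (centres within 80 mm of its middle each way, under 60 mm high), barrow under 0.03 rad, all at rest (z of slim_pot_center in the frame of foot_pot_center between 0.034 and 0.056 m and horizontal distance between slim_pot_center and foot_pot_center below 0.006 m and angle between slim_pot_center's own z axis and vertical below 0.12 rad and angle between foot_pot_center's own z axis and vertical below 0.08 rad and x of log1_center in the frame of tray between -0.08 and 0.08 m and y of log1_center in the frame of tray between -0.08 and 0.08 m and z of each of log1_center, log2_center in the frame of tray below 0.06 m and x of log2_center in the frame of tray between -0.08 and 0.08 m and y of log2_center in the frame of tray between -0.08 and 0.08 m and value of joint barrow below 0.03 rad and height (world z) of foot_pot_center below 0.045 m and linear speed of each of log1, log2, slim_pot, foot_pot below 0.03 m/s); the robot touches nothing.
It fails at once if the pots are pressed or dropped together hard, wedging them (wall force over 90 N) (contact force between slim_pot and foot_pot above 90 N).
It fails at once if the barrow is let drop (falling faster than 2.5 rad/s) (velocity of joint barrow below -2.5 rad/s).
It fails at once if a briquette is touched by the gripper (contact force between any of the arm, the fingers and log1 above 0.5 N or contact force between any of the arm, the fingers and log2 above 0.5 N).
It fails at once if a pot is tipped over (angle between slim_pot_center's own z axis and vertical above 0.7 rad or angle between foot_pot_center's own z axis and vertical above 0.5 rad).
It fails at once if another thing on the table is moved more than 30 mm (distance of any of mug, boot_pick, heel_cup, coaster, shoe_horn, shoe_brush from where it was at the start of the episode above 0.03 m).
It also fails if it takes over 64 s, if anything falls off the work surface, if the arm or the gripper's body presses on something with over 40 N, if the wrist force passes 120 N, or if a joint passes its speed limit or range.

## Working session

There is one attempt and no reset: what is moved stays moved. The work goes in short steps, each a Python script; the robot and the scene stay as the last script left them, time stands still between calls to the robot, and variables do not carry over. Pictures are saved under pics/ and viewed, and the job is handed in when it is done.

```bash
ls; mkdir -p pics
python3 - <<'E'
from workcell import bot,jaws,solver,get_state,eyes,ticket
import cv2
for n in("scene","top","wrist"):
    p=eyes.camera_params(n);print(n,p)
    cv2.imwrite(f"pics/{n}0.png",cv2.cvtColor(eyes.snapshot(n),cv2.COLOR_RGB2BGR))
print(get_state())
E
```

```text
pics
scene {'vfov': 56.93883660553194, 'cx': 273.6039208874455, 'cy': 210.53115235098628, 'origin': array([1.06448041, 0.38221872, 0.98993331]), 'attitude': array([0.34160699, 0.67132922, 2.12214248])}
top {'vfov': 49.793842586322285, 'cx': 270.1211780669475, 'cy': 214.59630847350098, 'origin': array([4.49420798e-01, 9.74036706e-04, 1.09498245e+00]), 'attitude': array([ 0.07040969, -0.05933903, -1.54737817])}
wrist {'vfov': 65.70646984690485, 'cx': 277.93611673609485, 'cy': 210.71522200298494, 'origin': array([0.13258217, 0.53905446, 0.37403761]), 'attitude': array([-0.24518203, -0.16712774,  1.19603833])}
{'time_s': 0.15, 'joint_pos': array([ 1.20398193e+00,  8.73581795e-02,  1.75311084e-01,  1.65977526e+00,
       -4.27871531e-06,  1.57080828e+00]), 'joint_velocities': array([-0.00030891, -0.00257388,  0.00114826, -0.0005566 ,  0.00051501,
       -0.00060486]), 'joint_efforts': array([ 9.34234158e-04, -5.20762217e+01,  4.65043402e+01,  1.38708649e-02,
        4.47462355e-05, -2.66559574e-06]), 'tcp_pos': array([0.19720127, 0.51327062, 0.24472987]), 'orientation': array([-1.55257893,  0.28799673, -0.28770804]), 'ft_force': array([ 0.40605997, -0.437756  , -0.41091662]), 'wrist_torque': array([ 0.01097155, -0.04370646, -0.03188207]), 'gripper_width': 0.08546302700468225}
```

View pics/top0.png

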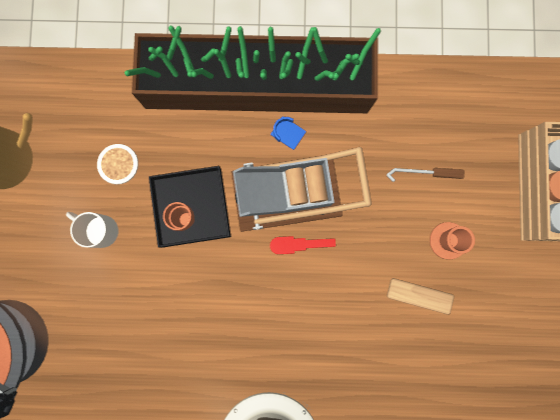

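View pics/scene0.png

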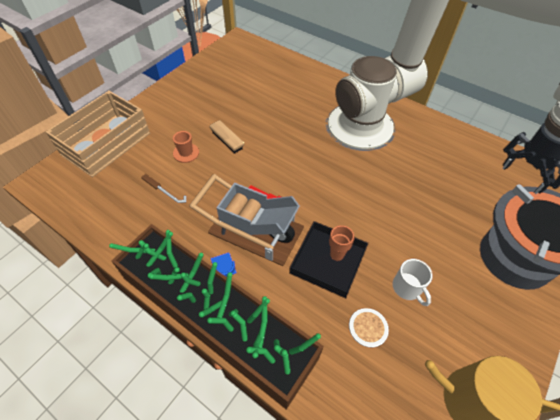

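View pics/wrist0.png

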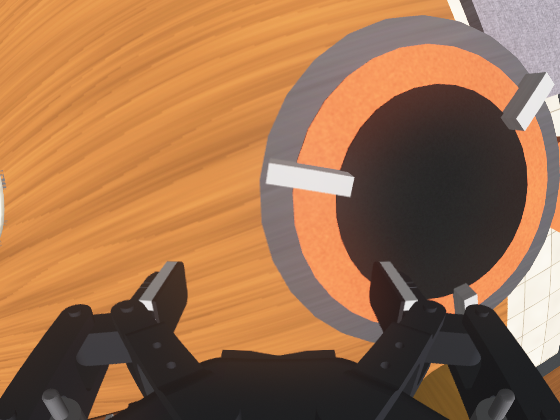

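The top view shows the tray at left (190,207), the slim pot at (177,216), the barrow with its handle bar at (363,178), and the footed pot at (452,240). I'll zoom in to measure these.

```bash
cat > h.py <<'E'
from workcell import bot,jaws,solver,get_state,eyes,ticket
import cv2,numpy as np
from scipy.spatial.transform import Rotation as R
def cam(n):
    p=eyes.camera_params(n);f=210/np.tan(np.radians(p['vfov'])/2)
    return f,p['cx'],p['cy'],np.array(p['origin']),R.from_rotvec(p['attitude']).as_matrix()
def proj(P,c):
    f,cx,cy,o,A=c
    q=(np.atleast_2d(P)-o)@A; x,y,z=q[:,0],-q[:,1],-q[:,2]
    return np.c_[cx+f*x/z,cy+f*y/z]
def ray(u,v,c,z):
    f,cx,cy,o,A=c
    d=A@np.array([(u-cx)/f,-(v-cy)/f,-1.]);return o+d*(z-o[2])/d[2]
def circ(x,y,z,r,n=60):
    t=np.linspace(0,2*np.pi,n);return np.c_[x+r*np.cos(t),y+r*np.sin(t),0*t+z]
def save(n,img):cv2.imwrite(f"pics/{n}.png",cv2.cvtColor(img,cv2.COLOR_RGB2BGR))
E
python3 - <<'E'
import cv2
t=cv2.imread('pics/top0.png');s=cv2.imread('pics/scene0.png')
def crop(n,i,x,y,w,h,k): cv2.imwrite(f'pics/{n}.png',cv2.resize(i[y:y+h,x:x+w],None,fx=k,fy=k,interpolation=cv2.INTER_CUBIC))
crop('c1',t,145,160,100,95,6)
crop('c2',t,230,140,150,110,5)
crop('c3',t,425,210,60,60,8)
crop('c4',s,150,110,200,190,3)
E
```

```text
(no output)
```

View pics/c1.png

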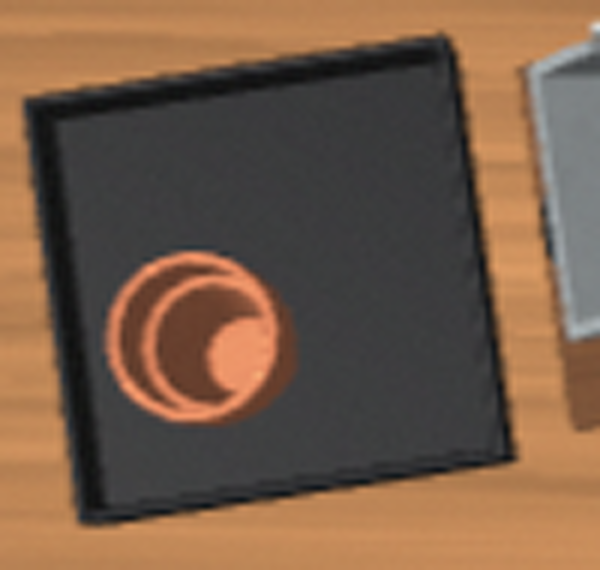

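View pics/c2.png

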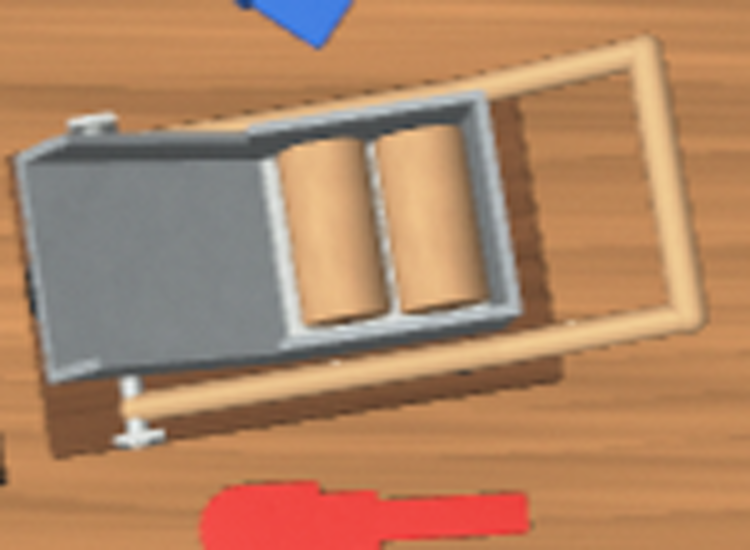

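View pics/c3.png

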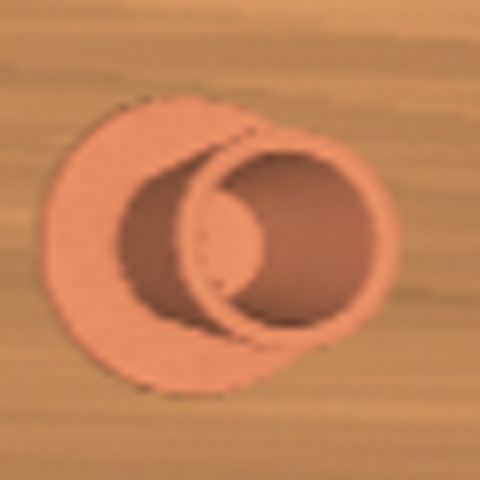

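View pics/c4.png

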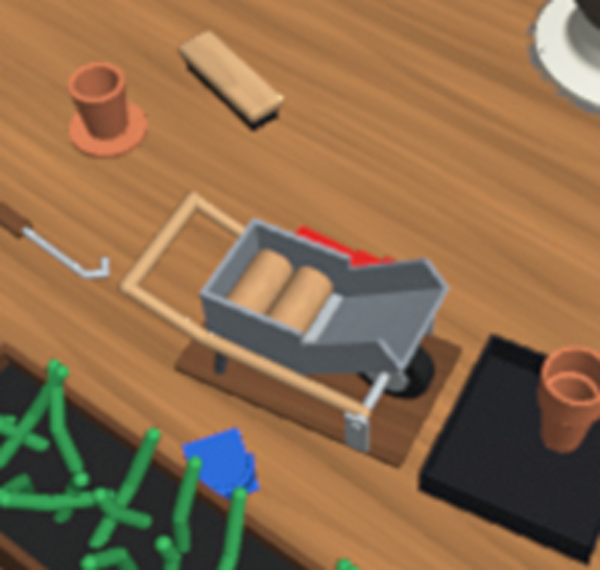

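Run:
```python
from h import *
np.set_printoptions(precision=4,suppress=True)
c=cam('top')
def m(x0,y0,k,u,v,z): return ray(x0+(u+.5)/k-.5,y0+(v+.5)/k-.5,c,z)
print('slim rim',m(145,160,6,193,337,.115))
print('foot rim',m(425,210,8,289,238.5,.078),'base',m(425,210,8,191,246,.008))
T=[m(145,160,6,*q,.04) for q in((25,100),(447,35),(515,460),(83,523))]
print('tray',np.mean(T,0),[np.linalg.norm(T[i]-T[i-1]) for i in range(4)])
d=(T[0]+T[3]-T[1]-T[2]);print('tray yaw',np.arctan2(d[1],d[0]))
a=m(230,140,5,648,48,.097);b=m(230,140,5,692,318,.097)
print('handle ends',a,b,(a+b)/2,np.linalg.norm(a-b))
e=b-a;print('facing', np.arctan2(e[0],-e[1])+np.pi/2, e)
print('brackets',m(230,140,5,92,125,.055),m(230,140,5,138,438,.055))
S=cam('scene')
# automated check: circles overlay
t=cv2.imread('pics/top0.png');s=cv2.imread('pics/scene0.png')
def ov(img,cc,P): 
    cv2.polylines(img,[np.round((proj(P,cc)*3+1)).astype(int)],True,(255,0,0),1)
t=cv2.resize(t,None,fx=3,fy=3);s=cv2.resize(s,None,fx=3,fy=3)
sl=m(145,160,6,193,337,.115);fr=m(425,210,8,289,238.5,.078)
for img,cc in((t,c),(s,S)):
    ov(img,cc,circ(sl[0],sl[1],.115,.031));ov(img,cc,circ(sl[0],sl[1],.075,.031));ov(img,cc,circ(fr[0],fr[1],.078,.0315));ov(img,cc,circ(fr[0],fr[1],.008,.045))
    ov(img,cc,np.array([a,b]))
q=lambda i,P,cc,w,h:i[int(P[1]*3-h):int(P[1]*3+h),int(P[0]*3-w):int(P[0]*3+w)]
pa=[]
for img,cc in((t,c),(s,S)):
    r=[]
    for X in(sl,fr,(a+b)/2):
        r.append(q(img,proj(X,cc)[0],cc,130,140))
    pa.append(np.hstack(r))
cv2.imwrite('pics/ov.png',np.vstack(pa))
```

```text
slim rim [0.5237 0.2119 0.115 ]
foot rim [ 0.4876 -0.4188  0.078 ] base [ 0.4873 -0.4184  0.008 ]
tray [0.5531 0.1998 0.04  ] [np.float64(0.16805328444550674), np.float64(0.16785736979571378), np.float64(0.16960290124781785), np.float64(0.1694055093143045)]
tray yaw 1.742614792996556
handle ends [ 0.6834 -0.187   0.097 ] [ 0.5624 -0.2072  0.097 ] [ 0.6229 -0.1971  0.097 ] 0.12275728272499611
facing 0.16566085610120274 [-0.1211 -0.0202  0.    ]
brackets [0.6513 0.0635 0.055 ] [0.5059 0.0384 0.055 ]
```

View pics/ov.png

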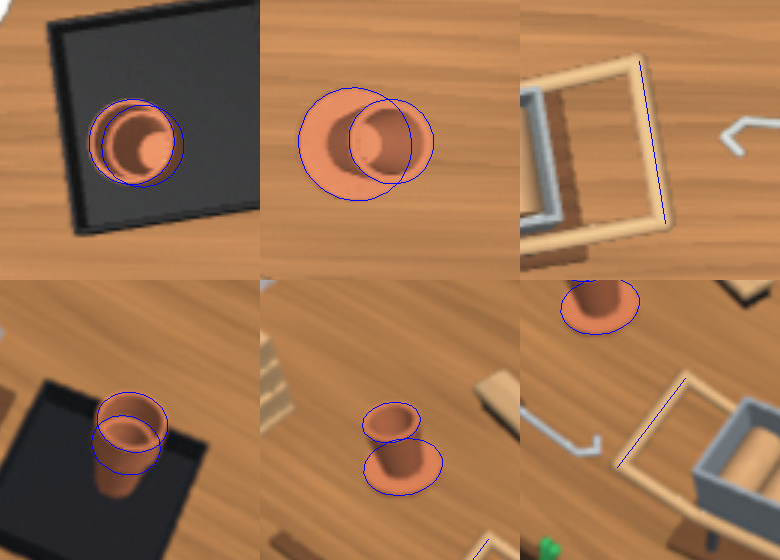

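Both cameras agree on the pots to about 1 mm, and the handle length, tray sides and facing direction all match the given sizes. Next I'll check reachability for the pot grasp and the handle arc.

```bash
cat >> h.py <<'E'
SL=np.array([.5237,.2119]);FP=np.array([.4875,-.4187]);HD=np.array([.6229,-.1971,.097]);YAW=1.741
F=np.array([np.cos(YAW),np.sin(YAW),0]);U=np.array([0,0,1.]);AX=HD+.25*F;AX[2]=.052
def down(phi):
    z=np.array([np.cos(phi),np.sin(phi),0]);y=-U;return R.from_matrix(np.c_[np.cross(y,z),y,z]).as_rotvec()
A0=np.arctan2(.045,.25)
def hpose(th,p,flip=1,back=0.,slip=1.):
    """grasp at barrow angle th; p = start pitch below horizontal (rad); returns TCP pose"""
    a=A0+th;H=AX-F*.25398*np.cos(a)+U*.25398*np.sin(a)
    q=p+slip*th;y=F*np.cos(q)-U*np.sin(q);z=flip*(F*np.sin(q)+U*np.cos(q))
    return H+y*(.005-back),R.from_matrix(np.c_[np.cross(y,z),y,z]).as_rotvec()
E
python3 - <<'E'
from h import *
np.set_printoptions(precision=2,suppress=True)
print(R.from_rotvec(get_state()['orientation']).as_matrix())
for d in range(0,180,30):
  for f in(0,np.pi):
    r=[]
    for X,z in((SL,.09),(SL,.30),(FP,.30),(FP,.111)):
        q=solver.inverse_kinematics([*X,z],down(np.radians(d)+f));r.append(None if q is None else np.array(q)[[0,4,5]])
    print(d,f>0,r)
for p in range(0,91,15):
  for fl in(1,-1):
    for sl in(1,.6):
      r=[]
      for th,b in((0,.1),(0,0),(.3,0),(.6,0),(.9,0),(1.1,0)):
        q=solver.inverse_kinematics(*hpose(th,np.radians(p),fl,b,sl));r.append('-' if q is None else 'ok')
      print(p,fl,sl,r, None if q is None else np.array(q))
E
```

```text
[[ 0.93 -0.    0.36]
 [-0.36 -0.    0.93]
 [ 0.   -1.   -0.  ]]
0 False [array([0.38, 0.  , 1.96]), array([0.38, 0.  , 1.96]), array([-0.71,  0.  ,  0.86]), array([-0.71,  0.  ,  0.86])]
0 True [array([ 0.38,  0.  , -1.19]), array([ 0.38,  0.  , -1.19]), array([-0.71,  0.  , -2.28]), array([-0.71,  0.  , -2.28])]
30 False [array([0.38, 0.  , 1.43]), array([0.38, 0.  , 1.43]), array([-0.71,  0.  ,  0.34]), array([-0.71,  0.  ,  0.34])]
30 True [array([ 0.38,  0.  , -1.71]), array([ 0.38,  0.  , -1.71]), array([-0.71,  0.  , -2.8 ]), array([-0.71,  0.  , -2.8 ])]
60 False [array([0.38, 0.  , 0.91]), array([0.38, 0.  , 0.91]), array([-0.71,  0.  , -0.19]), array([-0.71,  0.  , -0.19])]
60 True [array([ 0.38,  0.  , -2.23]), array([ 0.38,  0.  , -2.23]), array([-0.71,  0.  ,  2.96]), array([-0.71,  0.  ,  2.96])]
90 False [array([0.38, 0.  , 0.38]), array([0.38, 0.  , 0.38]), array([-0.71,  0.  , -0.71]), array([-0.71,  0.  , -0.71])]
90 True [array([ 0.38,  0.  , -2.76]), array([ 0.38,  0.  , -2.76]), array([-0.71,  0.  ,  2.43]), array([-0.71,  0.  ,  2.43])]
120 False [array([ 0.38,  
[... 2073 characters left out ...]
2  0.19  0.38  1.74 -0.13  2.99]
75 1 1 ['ok', 'ok', 'ok', 'ok', 'ok', 'ok'] [ 0.3   0.21  0.23  1.73 -0.83  0.19]
75 1 0.6 ['ok', 'ok', 'ok', 'ok', 'ok', 'ok'] [ 0.14  0.17  0.31  1.7  -0.4  -0.04]
75 -1 1 ['ok', 'ok', 'ok', 'ok', 'ok', 'ok'] [ 0.3   0.21  0.23  1.73 -0.83 -2.95]
75 -1 0.6 ['ok', 'ok', 'ok', 'ok', 'ok', 'ok'] [ 0.14  0.17  0.31  1.7  -0.4   3.1 ]
90 1 1 ['ok', 'ok', 'ok', 'ok', 'ok', 'ok'] [ 0.36  0.3   0.21  1.84 -1.06  0.41]
90 1 0.6 ['ok', 'ok', 'ok', 'ok', 'ok', 'ok'] [ 0.24  0.18  0.26  1.7  -0.66  0.09]
90 -1 1 ['ok', 'ok', 'ok', 'ok', 'ok', 'ok'] [ 0.36  0.3   0.21  1.84 -1.06 -2.73]
90 -1 0.6 ['ok', 'ok', 'ok', 'ok', 'ok', 'ok'] [ 0.24  0.18  0.26  1.7  -0.66 -3.05]
```

Run:
```python
from h import *
o=down(np.radians(30))
bot.move_to([*SL,.20],o)
print(get_state()['time_s'])
print(bot.movel([*SL,.085],o,speed=.12,contact_N=8))
s=get_state();print(s['time_s'],s['tcp_pos'])
save('w1',eyes.snapshot('wrist'))
jaws.move_gripper(.055,40)
s=get_state();print(s['time_s'],s['gripper_width'],s['ft_force'])
bot.movel([*SL,.30],o,speed=.2)
s=get_state();print(s['time_s'],s['gripper_width'],s['ft_force'])
save('w2',eyes.snapshot('wrist'));save('t2',eyes.snapshot('top'));save('s2',eyes.snapshot('scene'))
```

```text
1.7917
False
2.9 [0.52410058 0.21215167 0.0858944 ]
3.3 0.060912922432802594 [-3.13611509 -1.53523979  4.67020563]
4.525 0.061342054490082 [ 0.02542953  0.17241339 -2.75781624]
```

Run:
```python
import cv2,numpy as np
a=[cv2.resize(cv2.imread(f'pics/{n}.png'),(400,300)) for n in('w1','w2','t2','s2')]
cv2.imwrite('pics/m2.png',np.vstack([np.hstack(a[:2]),np.hstack(a[2:])]))
```

```text
(no output)
```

View pics/m2.png

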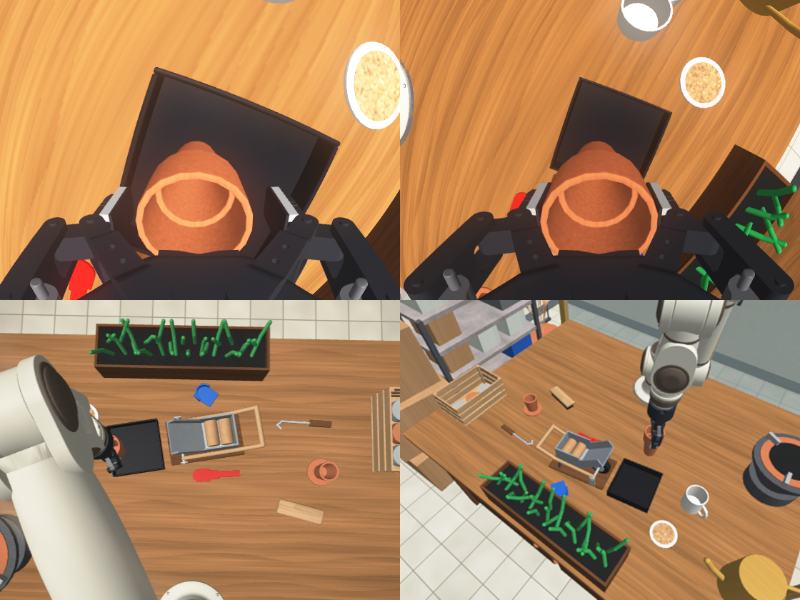

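The wrist picture shows the pot held upright between the pads (rim at about (600,205) in the mosaic) with the tray now empty. The gripper width is 61 mm, which matches the 62 mm collar. Next I carry it over and lower it.

```bash
python3 - <<'E'
from h import *
o=down(np.radians(30))
bot.move_to([*FP,.28],o)
bot.movel([*FP,.175],o,speed=.15)
save('w3',eyes.snapshot('wrist'));save('t3',eyes.snapshot('top'));save('s3',eyes.snapshot('scene'))
s=get_state();print(s['time_s'],s['tcp_pos'],s['gripper_width'],s['ft_force'])
E
python3 - <<'E'
import cv2,numpy as np
s=cv2.imread('pics/s3.png')[90:190,130:250];w=cv2.imread('pics/w3.png')
cv2.imwrite('pics/m3.png',np.hstack([cv2.resize(w,(400,300)),cv2.resize(s,(400,333),interpolation=cv2.INTER_CUBIC)[:300]]))
E
```

```text
7.9333 [ 0.48793    -0.41897071  0.17634838] 0.06133644685755808 [ 0.37540432 -0.3997941  -2.21411968]
```

View pics/m3.png

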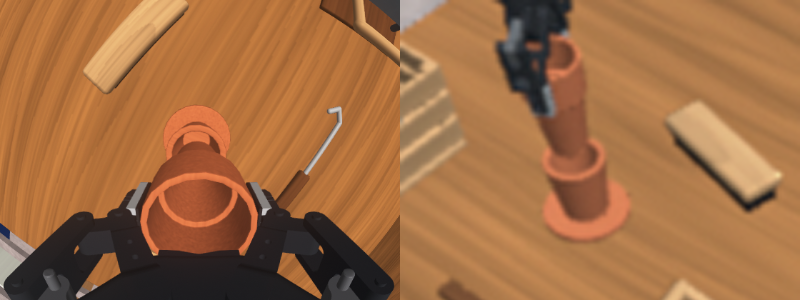

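Both views show the slim pot upright and centred over the footed pot's mouth, so I'm lowering it slowly.

Run:
```python
from h import *
o=down(np.radians(30))
r=bot.movel([*FP,.118],o,speed=.05,contact_N=4)
s=get_state();print(r,s['time_s'],s['tcp_pos'],s['ft_force'])
if not r:
    r=bot.movel([*FP,.100],o,speed=.012,contact_N=3.5)
    s=get_state();print(r,s['time_s'],s['tcp_pos'],s['ft_force'])
```

```text
False 9.225 [ 0.48746986 -0.41882459  0.11823363] [-1.06227042 -0.42532538 -2.18991487]
True 10.0667 [ 0.48727226 -0.41894826  0.1085952 ] [-0.71025019 -1.33196111  1.4475168 ]
```

Contact came at an underside height of about 27.7 mm, against 26 mm when seated. I'm letting go here.

```bash
python3 - <<'E'
from h import *
o=down(np.radians(30))
p=get_state()['tcp_pos']
jaws.move_gripper(.085)
s=get_state();print(s['time_s'],s['ft_force'])
bot.movel([*FP,.25],o,speed=.2)
bot.wait(.2)
s=get_state();print(s['time_s'])
save('w4',eyes.snapshot('wrist'));save('s4',eyes.snapshot('scene'))
E
python3 - <<'E'
import cv2,numpy as np
s=cv2.imread('pics/s4.png')[90:190,130:250];w=cv2.imread('pics/w4.png')
cv2.imwrite('pics/m4.png',np.hstack([cv2.resize(w,(400,300)),cv2.resize(s,(400,333),interpolation=cv2.INTER_CUBIC)[:300]]))
from h import *
for p in(45,50,55,60):
  for fl in(1,-1):
    for b in(.05,.07,.1):
      q=[solver.inverse_kinematics(*hpose(t,np.radians(p),fl,bb,.95)) for t,bb in((0,b),(0,0),(.5,0),(1.12,0))]
      print(p,fl,b,[None if x is None else np.round(x,2).tolist() for x in q])
E
```

```text
10.4333 [1.15458046 0.35245061 0.30151167]
11.4917
45 1 0.05 [[-0.56, 0.96, 0.96, 2.16, 0.55, -0.91], [-0.53, 0.86, 0.73, 2.02, 0.57, -0.87], [-0.35, 0.43, 0.48, 1.78, 0.27, -0.54], [0.09, 0.18, 0.35, 1.72, -0.28, -0.08]]
45 1 0.07 [[-0.58, 1.02, 1.09, 2.24, 0.55, -0.92], [-0.53, 0.86, 0.73, 2.02, 0.57, -0.87], [-0.35, 0.43, 0.48, 1.78, 0.27, -0.54], [0.09, 0.18, 0.35, 1.72, -0.28, -0.08]]
45 1 0.1 [None, [-0.53, 0.86, 0.73, 2.02, 0.57, -0.87], [-0.35, 0.43, 0.48, 1.78, 0.27, -0.54], [0.09, 0.18, 0.35, 1.72, -0.28, -0.08]]
45 -1 0.05 [[-0.56, 0.96, 0.96, 2.16, 0.55, 2.24], [-0.53, 0.86, 0.73, 2.02, 0.57, 2.27], [-0.35, 0.43, 0.48, 1.78, 0.27, 2.6], [0.09, 0.18, 0.35, 1.72, -0.28, 3.06]]
45 -1 0.07 [[-0.58, 1.02, 1.09, 2.24, 0.55, 2.22], [-0.53, 0.86, 0.73, 2.02, 0.57, 2.27], [-0.35, 0.43, 0.48, 1.78, 0.27, 2.6], [0.09, 0.18, 0.35, 1.72, -0.28, 3.06]]
45 -1 0.1 [None, [-0.53, 0.86, 0.73, 2.02, 0.57, 2.27], [-0.35, 0.43, 0.48, 1.78, 0.27, 2.6], [0.09, 0.18, 0.35, 1.72, -0.28, 3.06]]
50 1 0.05 [[-0.54, 0.86, 0.85, 2.06, 0.51, -0.85], [-0.51, 0.78, 0.65, 1.93, 0.52, -0.81], [-0.32, 0.38,
[... 2188 characters left out ...]
-0.42], [0.2, 0.17, 0.29, 1.7, -0.54, 0.04]]
60 1 0.1 [[-0.52, 0.77, 0.87, 2.02, 0.39, -0.77], [-0.47, 0.64, 0.51, 1.77, 0.41, -0.71], [-0.25, 0.3, 0.34, 1.64, 0.04, -0.42], [0.2, 0.17, 0.29, 1.7, -0.54, 0.04]]
60 -1 0.05 [[-0.5, 0.69, 0.67, 1.89, 0.4, 2.4], [-0.47, 0.64, 0.51, 1.77, 0.41, 2.43], [-0.25, 0.3, 0.34, 1.64, 0.04, 2.72], [0.2, 0.17, 0.29, 1.7, -0.54, -3.1]]
60 -1 0.07 [[-0.51, 0.72, 0.74, 1.94, 0.4, 2.39], [-0.47, 0.64, 0.51, 1.77, 0.41, 2.43], [-0.25, 0.3, 0.34, 1.64, 0.04, 2.72], [0.2, 0.17, 0.29, 1.7, -0.54, -3.1]]
60 -1 0.1 [[-0.52, 0.77, 0.87, 2.02, 0.39, 2.38], [-0.47, 0.64, 0.51, 1.77, 0.41, 2.43], [-0.25, 0.3, 0.34, 1.64, 0.04, 2.72], [0.2, 0.17, 0.29, 1.7, -0.54, -3.1]]
```

View pics/m4.png

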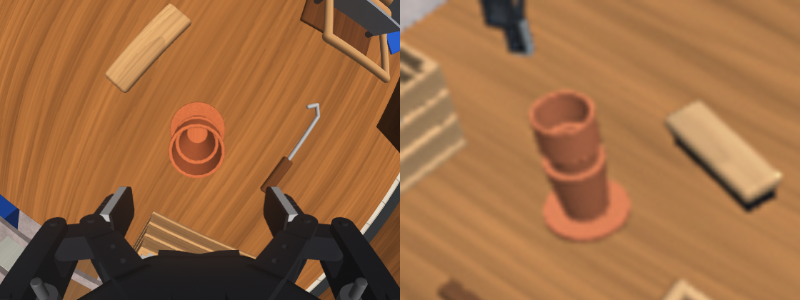

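Slim pot is seated and upright in the footed pot; next I check the seat height by overlay, then go to the handle's pre-grasp pose.

Run:
```python
from h import *
S=cam('scene');s=cv2.resize(cv2.imread('pics/s4.png'),None,fx=4,fy=4,interpolation=cv2.INTER_CUBIC)
for z,col in((.136,(255,0,0)),(.096,(0,255,0))):
    cv2.polylines(s,[np.round(proj(circ(*FP,z,.031),S)*4+1.5).astype(int)],True,col,1)
c=(proj([*FP,.1],S)[0]*4).astype(int);ov=s[c[1]-150:c[1]+150,c[0]-150:c[0]+150]
P=np.radians(55)
bot.move_to(*hpose(0,P,1,.1));jaws.move_gripper(.05)
bot.movel(*hpose(0,P,1,.045),speed=.12)
print(get_state()['time_s'],get_state()['tcp_pos'],hpose(0,P,1,.045)[0])
w=cv2.cvtColor(eyes.snapshot('wrist'),cv2.COLOR_RGB2BGR);t=cv2.cvtColor(eyes.snapshot('scene'),cv2.COLOR_RGB2BGR)[120:240,130:290]
cv2.imwrite('pics/m5.png',np.hstack([ov,cv2.resize(w,(400,300))]))
cv2.imwrite('pics/m6.png',cv2.resize(t,None,fx=4,fy=4))
```

```text
13.7167 [ 0.62679238 -0.21978459  0.13046002] [ 0.62677988 -0.21967495  0.1297594 ]
```

View pics/m5.png

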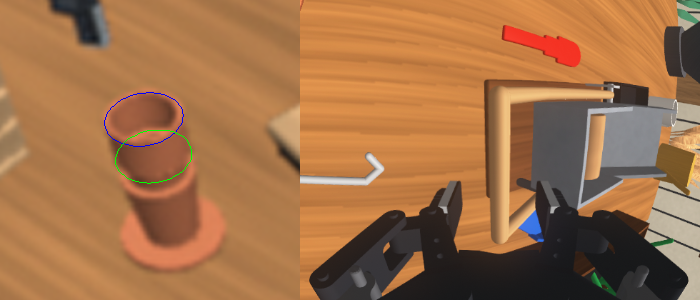

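View pics/m6.png

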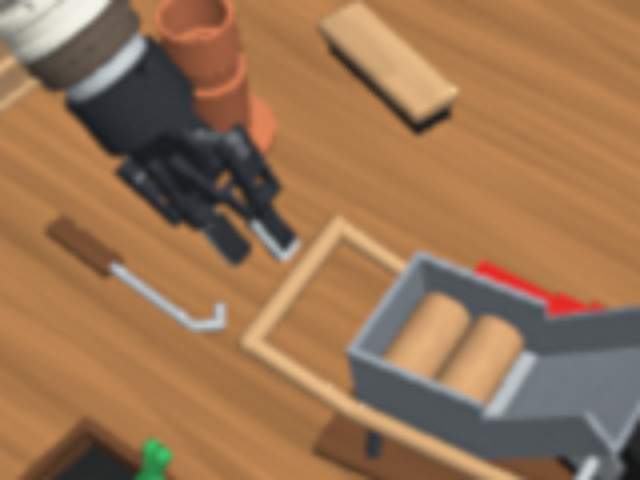

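The pot rim matches the predicted z=0.136 ring. In the wrist picture the bar (column 505) lies centred between the fingertips (455 and 545). Closing on the handle.

Run:
```python
from h import *
P=np.radians(55)
r=bot.movel(*hpose(0,P,1,0),speed=.06,contact_N=8)
s=get_state();print(r,s['time_s'],s['tcp_pos'],hpose(0,P,1,0)[0],s['ft_force'])
jaws.move_gripper(.010,50)
s=get_state();print(s['time_s'],s['gripper_width'],s['ft_force'],s['wrist_torque'])
w=cv2.cvtColor(eyes.snapshot('wrist'),cv2.COLOR_RGB2BGR);t=cv2.cvtColor(eyes.snapshot('scene'),cv2.COLOR_RGB2BGR)[120:240,130:290]
cv2.imwrite('pics/m7.png',np.hstack([cv2.resize(t,(400,300)),cv2.resize(w,(400,300))]))
```

```text
False 14.7167 [ 0.6225365  -0.19444162  0.09328329] [ 0.62240794 -0.19423697  0.09289756] [-0.00891041  0.91714367 -0.66062089]
15.1333 0.014124510084824574 [-1.73904552  4.02236733  4.42984082] [0.59180292 0.2454295  0.16687184]
```

View pics/m7.png

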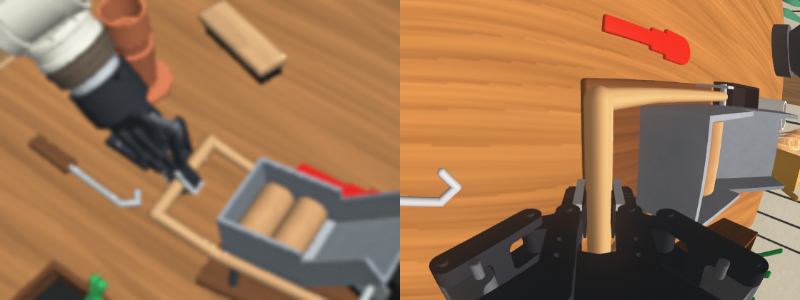

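The fingers are closed on the bar with small forces (about 6 N). I'm lifting along the arc, checking force on each segment.

Run:
```python
from h import *
P=np.radians(55)
for th in (.12,.24,.36,.48):
    bot.movel(*hpose(th,P,1,0),speed=.10)
    s=get_state();print(th,round(s['time_s'],2),np.round(s['ft_force'],1),np.round(s['wrist_torque'],2),round(s['gripper_width'],4),np.round(s['tcp_pos']-hpose(th,P)[0],4))
t=cv2.cvtColor(eyes.snapshot('scene'),cv2.COLOR_RGB2BGR)[100:280,130:370]
cv2.imwrite('pics/m8.png',cv2.resize(t,None,fx=3,fy=3))
```

```text
0.12 15.68 [ 0.6  1.4 -3.7] [-0.42 -0.2  -0.02] 0.0144 [-0.      0.0003  0.0003]
0.24 16.13 [ 0.7  0.5 -4.1] [-0.37 -0.1   0.04] 0.0145 [-0.0001  0.0002 -0.0001]
0.36 16.58 [-0.4 -0.1 -3.6] [-0.37  0.04  0.13] 0.0144 [-0.0001 -0.     -0.0003]
0.48 17.03 [-2.3 -1.3 -2.7] [-0.31  0.27  0.08] 0.0143 [-0.0001 -0.0001 -0.0002]
```

View pics/m8.png

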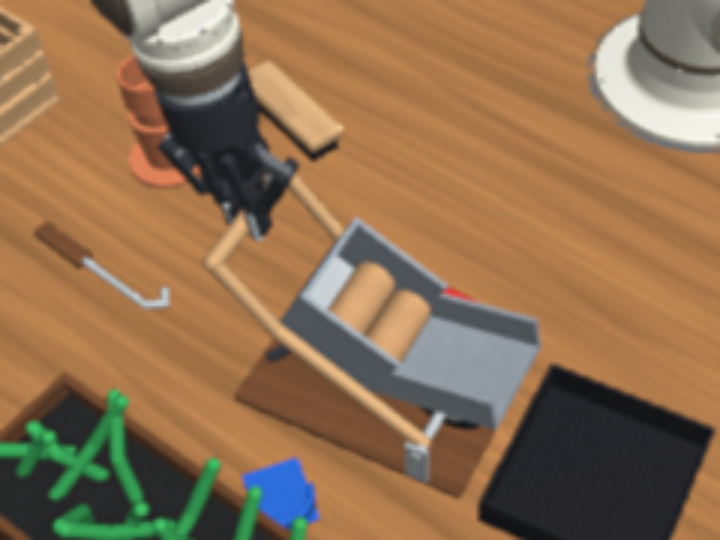

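The barrow is tipped with both briquettes still in the tub at (362,300) and (400,325), and forces are low. Continuing gently through the roll-out.

Run:
```python
from h import *
P=np.radians(55)
ims=[]
for th in (.6,.7,.8,.9,1.0,1.08):
    bot.movel(*hpose(th,P,1,0),speed=.06)
    s=get_state();print(th,round(s['time_s'],2),np.round(s['ft_force'],1),np.round(s['wrist_torque'],2),round(s['gripper_width'],4))
    if th in(.8,.9,1.0,1.08): ims.append(cv2.resize(cv2.cvtColor(eyes.snapshot('scene'),cv2.COLOR_RGB2BGR)[100:300,140:400],(390,300)))
bot.wait(.8)
t=cv2.cvtColor(eyes.snapshot('scene'),cv2.COLOR_RGB2BGR)[100:300,140:400]
ims[0]=cv2.resize(t,(390,300))
cv2.imwrite('pics/m9.png',np.vstack([np.hstack(ims[1:3]),np.hstack([ims[3],ims[0]])]))
```

```text
0.6 17.73 [-4.2 -2.2 -0.4] [-0.36  0.77  0.08] 0.0142
0.7 18.3 [-4.4 -3.4 -1. ] [-0.4   0.95 -0.03] 0.0145
0.8 18.87 [-5.8 -3.3  1.5] [-0.42  1.02 -0.19] 0.0142
0.9 19.48 [-6.6 -3.5  1.2] [-0.29  1.32 -0.34] 0.0141
1.0 20.1 [-7.3 -3.3  3.7] [-0.28  1.41 -0.51] 0.0143
1.08 20.63 [-9.2 -2.8  3.8] [-0.28  1.5  -0.72] 0.0142
```

View pics/m9.png

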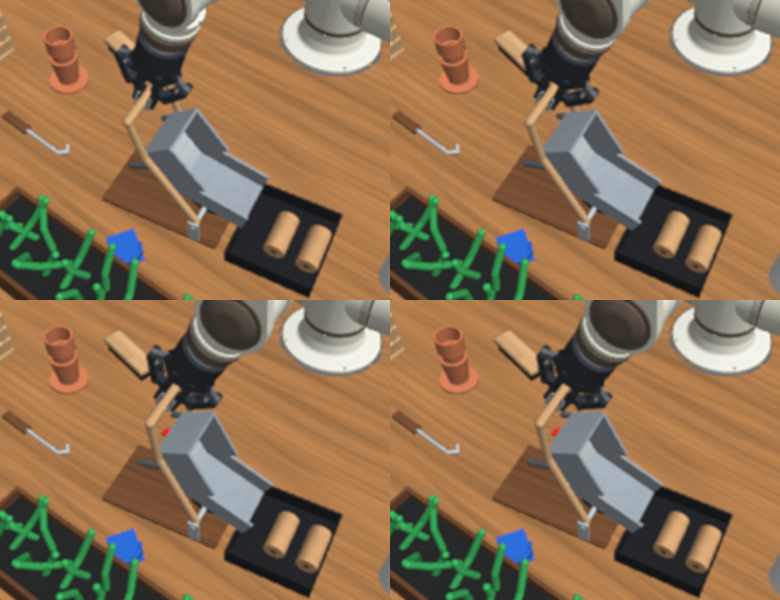

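Both briquettes lie in the tray at (670,535) and (703,547) in the last panel, and the tub is empty. Lowering along the same arc.

Run:
```python
from h import *
P=np.radians(55)
for th in (.96,.84,.72,.6,.48,.36,.24,.12,.05,0):
    bot.movel(*hpose(th,P,1,0),speed=.08)
    s=get_state();print(th,round(s['time_s'],2),np.round(s['ft_force'],1),round(s['gripper_width'],4))
bot.wait(.3)
t=cv2.cvtColor(eyes.snapshot('scene'),cv2.COLOR_RGB2BGR)[100:300,140:400]
w=cv2.cvtColor(eyes.snapshot('wrist'),cv2.COLOR_RGB2BGR)
cv2.imwrite('pics/m10.png',np.hstack([cv2.resize(t,(390,300)),cv2.resize(w,(400,300))]))
```

```text
0.96 22.06 [-6.6 -2.1  1.6] 0.0141
0.84 22.58 [-6.  -2.3  0.1] 0.0143
0.72 23.11 [-4.8 -3.4 -0.7] 0.0143
0.6 23.63 [-5.6 -2.3  0. ] 0.0145
0.48 24.16 [-5.3 -1.7 -0.2] 0.0144
0.36 24.68 [-5.1 -3.  -1.4] 0.0143
0.24 25.21 [-5.3 -2.9 -1.9] 0.0144
0.12 25.73 [-4.7 -2.5 -2.7] 0.0141
0.05 26.1 [-4.9 -0.8 -1.9] 0.0143
0 26.41 [-5.7 -0.6 -2.9] 0.0142
```

View pics/m10.png

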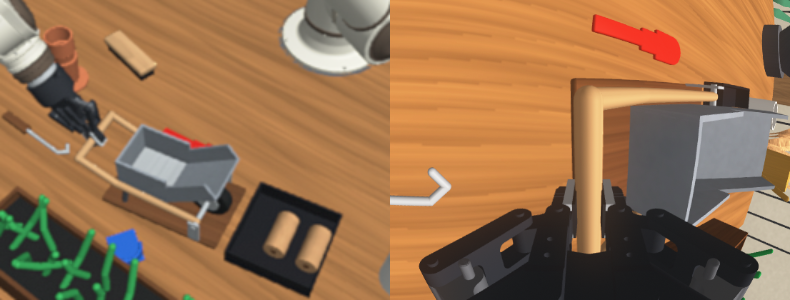

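The tool still carries about 3 N of weight, so I'm easing down until the legs take it before letting go.

Run:
```python
from h import *
P=np.radians(55)
p=get_state()['tcp_pos'];o=hpose(0,P)[1]
r=bot.movel(p-[0,0,.012],o,speed=.015,contact_N=5)
s=get_state();print(r,s['time_s'],p-s['tcp_pos'],s['ft_force'])
jaws.move_gripper(.05)
s=get_state();print(s['time_s'],s['gripper_width'],s['ft_force'])
q=s['tcp_pos'];y=R.from_rotvec(s['orientation']).as_matrix()[:,1]
bot.movel(q-y*.09,o,speed=.1)
bot.move_to([.40,-.2,.35],down(np.radians(30)))
bot.goto_joints([1.204,.087,.176,1.66,0,1.571])
print(get_state()['time_s'],get_state()['ft_force'])
T=eyes.snapshot('top');S=eyes.snapshot('scene');save('tF',T);save('sF',S)
t=cv2.cvtColor(T,cv2.COLOR_RGB2BGR)[130:330,130:490]
cv2.imwrite('pics/m11.png',cv2.resize(t,None,fx=2.2,fy=2.2))
s=cv2.cvtColor(S,cv2.COLOR_RGB2BGR)[100:340,130:450]
cv2.imwrite('pics/m12.png',cv2.resize(s,None,fx=2.4,fy=2.4))
```

```text
True 27.075 [4.51373455e-05 9.74240656e-05 5.66220888e-04] [-1.00753398 -0.91734866  7.68214561]
27.5083 0.049643750857057335 [-0.7422972   0.04234507 -0.168964  ]
32.475 [ 0.99380557  0.15227762 -0.46858791]
```

View pics/m11.png

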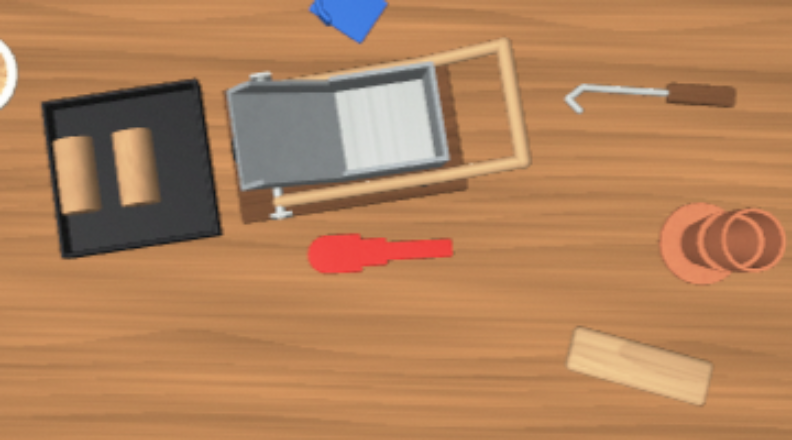

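View pics/m12.png

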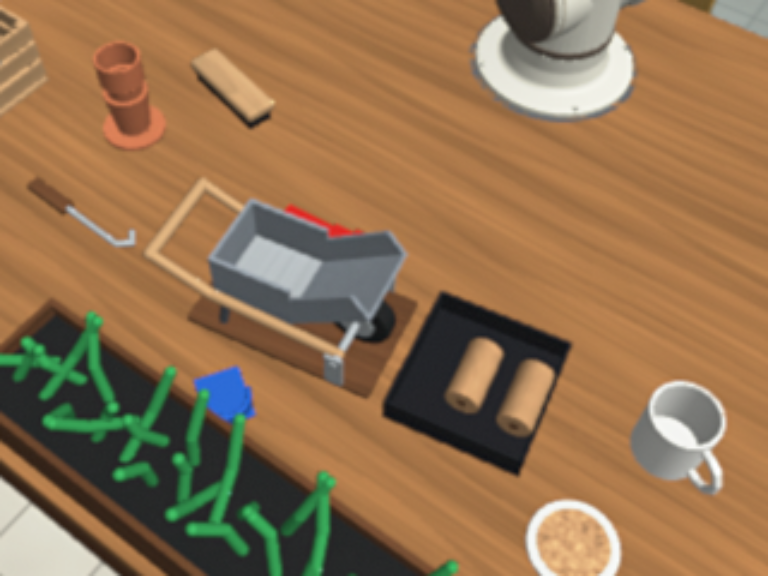

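Everything is where it should be, and the arm is clear of the scene. Both briquettes are in the tray, the handle bar is back at column 364 as at the start, and the pots are nested upright. Handing in.

Run:
```python
from h import *
a=cv2.imread('pics/top0.png').astype(int);b=cv2.imread('pics/tF.png').astype(int)
d=np.abs(a-b).max(2)
for n,(x,y,w,h) in dict(mug=(62,208,58,44),pick=(384,160,84,26),heel=(268,114,40,34),coaster=(94,142,46,44),horn=(268,233,70,24),brush=(384,276,74,42)).items(): print(n,(d[y:y+h,x:x+w]>40).mean().round(3))
ticket.job_done()
```

```text
mug 0.0
pick 0.0
heel 0.0
coaster 0.0
horn 0.0
brush 0.0
the job is handed in; nothing more can be done
```

The job is done and handed in at about 32 s of the 64 s allowed; the hand-in reports no verdict, so these are my own checks.

- **Pots:** I lifted the slim pot out of the tray by its collar and lowered it into the footed pot until about 3.5 N of contact. I let go with its underside about 1.7 mm above the nominal seat. Afterwards the rim matched the predicted 136 mm height in the scene picture, and both pots stood upright.
- **Tipping:** I gripped the handle crossbar and followed its arc to 1.08 rad. Both briquettes were in the tub at 0.48 rad and in the tray by 0.9 rad, and nothing touched them.
- **Lowering:** I brought the barrow back along the same arc, at about 0.3 rad/s on average. At the bottom the tool still carried about 3 N. I eased it down another 0.6 mm until the legs took the load, then let go and moved the arm clear.
- **Last pictures:** The barrow's handle is back at its starting pixel column and both briquettes are inside the tray. The top-view comparison showed no change at the mug, boot pick, heel cup, coaster, shoe horn or shoe brush.

No check failed. I judged the final pot and barrow tilt from pictures only and did not measure either numerically.

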